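Strap the slide box down on the tipped rocking shaker

ROBOT

A 6-joint arm with a two-finger parallel gripper is mounted at the origin on a cart in front of the work surface, level with it; the furniture and walls round the work are solid. World frame = base frame: x ahead of the robot, y to its left, z up, the work surface at z = 0. Lengths are in m, angles in rad, forces in N, time in s.
With the tool pointing down it reaches from about 0.25 to 0.775 m from the base axis. Payload 4 kg.
Tool frame: the origin (TCP) lies at the very end of the fingers, on their centre line; the grasp point (between the pads) lies 19 mm behind it; x points along the fingers, y is the direction in which the jaws open and shut, and the axes are right-handed (so a half turn about x gives the same grasp; the last joint's range is limited). The gripper opens to 94 mm and grips with 3 to 60 N. Pads are 16 mm wide; open, the fingers measure 119 mm over their backs; the gripper's body (75 mm by 177 mm) begins 78 mm behind the grasp point.
Start: joints at [-0.103, 0.087, 1.371, -0, 1.684, -0.103], TCP at [0.55, -0, 0.18] pointing down, gripper open.
Joint ranges: [-3.1, 3.1], [-0.76, 2.03], [0.27, 2.55], [-1.08, 4.22], [0.17, 2.65], [-2.57, 2.57]. Speed limits (rad/s): [2.79, 2.79, 3.14, 3.14, 3.14, 3.14].

INTERFACE

Orientations are given as [roll, pitch, yaw] about the fixed x, y, z axes, in that order (R = Rz(yaw) Ry(pitch) Rx(roll)).
In Python, from bench import robot gives the robot as it stands.
- The arm moves only by the tool carry_out, never from a script. Its argument "targets" is a list of rows, each a list of 5 numbers: the closure, from 0 (fully open) to 1 (shut), then the shift along the tool's x, y, z in cm, then the turn about the tool's x in degrees. In form: [[fingers, tx, ty, tz, turn], ...]. A call has 1 to 20 rows; each row shifts and turns the commanded pose from where the row before left it, along the tool's axes as they then stand; what a row does not reach is not made up. A row lasts 1/10 s, in which the tool goes at most 50 mm and 8.59 degrees, less where a joint would pass 70% of its speed; a pose out of reach is approached as far as the arm can. A call is refused whole if a number of a shift passes 5 or a number of a turn 8.59, either way. A call with a gripper value outside its range is refused whole. The fingers move at their own pace and stop on an object; the grip force is fixed at half the most. Time passes only in rows, so rows that do not move let the fingers close. It gives the time, the measured TCP pose, the force and the opening at its end, in the units of the state.
- robot.get_obs(): the state, without advancing time (a new reading comes with each control period).
- robot.snapshot(name): name is "scene" or "side" or "wrist"; returns a dict with "image" (400x640x3 uint8, red, green, blue), "camera_matrix" (3x3 intrinsics, pixels), "pose" (4x4, takes a point from camera to world coordinates). Camera axes: x right, y up, looking along -z (the intrinsics and any distortion apply to the point x, -y, -z); pixel columns grow to the right and rows downward; lengths in m; the calibration is good to about 2 mm. A picture is of the moment at which its call begins. There is no depth.
- robot.close_job(): hands the job in, once; it reports no verdict.
The state is a dict: "time": time; "joint_positions": joint angles; "qvel": joint speeds; "joint_torque": joint torques, N m; "tool_pos": TCP position; "ee_rot": TCP orientation; "wrist_force": force on the tool from outside, world axes, zero at the start; "wrist_torque": the same for the moment, N m; "width": finger opening in m.
Only numpy, scipy, OpenCV 4.12 (cv2) and the standard library are available. Lean on these libraries where they do the work, as an engineer would, in place of code of your own. Each camera call takes 0.05 s, during which the arm holds its last target. There are 200 camera calls.

TASK

Secure the slide box on the rocking shaker, whose deck stands tipped towards you. Turn the black wing of the stud in line with the pivot bolt so that the strap can pass it, swing the loose steel strap about its pivot bolt across the box until its slot drops over the wing and both its feet lie flat on the deck, then turn the wing a full quarter turn, across the slot, to lock it. Do not shift the box or the things standing about.

Things in the scene. Friction and masses are not known exactly. Their poses are not given: they have to be found in the camera images.
- stud (a point): Foot of the quarter-turn stud on the deck. Site axes are those of the deck (fixed, 26 deg tipped): z = deck normal, leaning to the robot, and axis of stud and pivot bolt; x uphill; y towards the pivot bolt. On a 9 mm shank sits the black wing: 32 mm long, 9 mm wide, from 8 to 25 mm above the deck (top 6 mm narrower, 27 x 6.5 mm). The bare deck runs 36 mm past it in -y.
- wing (a joint): Turn of the stud's wing about the deck normal, rad; stop at each end. 0 = the wing lies in line with the pivot bolt (along point stud's y axis; lets the slot pass); 1.571 = it lies along the deck's x axis, across the slot (locked). Growing = counter-clockwise seen from above. Stiff (0.06 N m), stays where left.
- pivot_bolt (a point): Foot of the pivot bolt on the deck, 176 mm from the stud along the deck's +y; same axes. Fixed 9 mm shank, 22 mm captive head from 40 to 49 mm above the deck. The strap's 13 mm hole turns loosely on it and can slide up it by 35 mm.
- strap_slot (a point): Centre of the strap's slot, on the underside of its foot. Strap axes: x from hole to slot, z up. Loose steel strap, 233 mm, 180 g: 5 mm thick feet (40 mm wide at the hole, 56 mm at the slot) flat on the deck, joined by a raised bridge (top 44 mm above the underside, legs at x 23 and 139 mm from the hole). Hole centre 176 mm back along -x. Slot 38 mm long (along x), 16 mm wide. Start: swung 35 to 55 deg downhill of the line pivot-stud.
- strap_grip (a point): Centre of the black grip rib on the strap's bridge, strap axes: rib 60 mm long (x), 15 mm wide (y), top 14 mm above this point, bridge top 16 mm below it. It lies 97 mm from the hole along the strap's x and 60 mm above its underside.
- slide_case_mid (a point): Centre of the green slide box, 87 x 156 x 33 mm, lying loose on the deck against a small ledge, 156 mm along the slope, between pivot bolt and stud. The strap's bridge passes over it with 3 mm to spare; swinging lifted, the slotted end passes 4 mm or more outside its corner.
- bench_timer_mid (a point): Centre of a white bench timer, 68 x 62 x 19 mm, lying right of the shaker. Leave it.
- tips_mid (a point): Centre of a pipette-tip box, 76 x 118 x 68 mm, standing left of the shaker. Leave it.
- bottle_mid (a point): Centre of a white bottle, 54 mm across, 106 mm tall, standing left of the shaker. Leave it.
There are look-alikes about, which are no part of the job. There is more than one size of the part that bears strap_slot; the job needs the larger.

How it is judged:
On the way:
1. the strap's slot has dropped over the wing, which stands in line with the pivot bolt; slotted foot down on the deck (z of strap_slot in the frame of stud below 0.005 m and distance between strap_slot and stud below 0.012 m and value of joint wing below 0.4 rad), for 0.2 s.
At the end, for the whole second after the job is handed in: The strap lies across the box with its slot over the stud (slot centre within 12 mm of it, foot within 5 mm of the deck, strap flat within 3 deg), the wing is turned across the slot (at least 1.25 of 1.571 rad), the strap is at rest and the box lies within 20 mm of where it started (value of joint wing above 1.25 rad and z of strap_slot in the frame of stud below 0.005 m and distance between strap_slot and stud below 0.012 m and angle between the z axis of strap_slot and the z axis of stud, either way round below 0.05 rad and distance of slide_case_mid from where it was at the start of the episode below 0.02 m and linear speed of strap below 0.02 m/s); the robot touches nothing.
It fails at once if the slide box is shifted more than 20 mm (distance of slide_case_mid from where it was at the start of the episode above 0.02 m).
It fails at once if the timer, tip box or bottle is moved more than 30 mm (distance of any of bench_timer_mid, tips_mid, bottle_mid from where it was at the start of the episode above 0.03 m).
It also fails if it takes over 59 s, if anything falls off the work surface, if the arm or the gripper's body presses on something with over 40 N, if the wrist force passes 120 N, or if a joint passes its speed limit or range.

## Working session

There is one attempt and no reset: what is moved stays moved. The work goes in short steps, Python scripts to look and compute and a tool call to move; the robot and the scene stay as the last step left them, time stands still between calls to the robot, and variables do not carry over. Pictures are saved under pics/ and viewed, about 8 in all and at most 12, crops included, and the job is handed in when it is done.

Besides the shell and the picture viewer there is one more tool, called after ">>>" as name(argument=value, ...) on one line, values as JSON. carry_out: Moves the arm, as the interface text tells. Its arguments: {"type":"object","properties":{"targets":{"type":"array","items":{"type":"array","items":{"type":"number"}}}},"required":["targets"]}

```bash
ls; mkdir -p pics; python3 - <<'E'
from bench import robot
import cv2,numpy as np
for n in ["scene","side","wrist"]:
    s=robot.snapshot(n); cv2.imwrite(f"pics/{n}0.png",s["image"][:,:,::-1]); print(n,s["camera_matrix"].round(1).tolist(),s["pose"].round(4).tolist())
print(robot.get_obs())
a=cv2.imread("pics/scene0.png");b=cv2.imread("pics/side0.png")
E
```

```text
pics
scene [[381.2, 0.0, 321.5], [0.0, 381.2, 208.4], [0.0, 0.0, 1.0]] [[0.4916, 0.3931, -0.777, -0.6008], [-0.8706, 0.2406, -0.4292, -0.4798], [0.0182, 0.8875, 0.4605, 0.7844], [0.0, 0.0, 0.0, 1.0]]
side [[520.8, 0.0, 317.2], [0.0, 520.8, 205.4], [0.0, 0.0, 1.0]] [[-0.941, 0.1947, -0.2766, 0.0674], [-0.3383, -0.5327, 0.7758, 1.3811], [0.0037, 0.8236, 0.5672, 1.0163], [0.0, 0.0, 0.0, 1.0]]
wrist [[340.6, 0.0, 324.8], [0.0, 340.6, 200.5], [0.0, 0.0, 1.0]] [[1.0, -0.0001, 0.0022, 0.5502], [-0.0005, 0.9621, 0.2726, 0.0797], [-0.0022, -0.2726, 0.9621, 0.3843], [0.0, 0.0, 0.0, 1.0]]
{'time': 0.15, 'joint_positions': array([-1.03104042e-01,  8.77769292e-02,  1.37184571e+00,  1.16313132e-05,
        1.68360707e+00, -1.03145858e-01]), 'qvel': array([-9.82934242e-05, -1.17557888e-04, -3.18593189e-03, -1.29381951e-03,
        6.90004157e-04,  1.45246411e-03]), 'joint_torque': array([ 1.24418581e-03, -3.40636396e+01, -3.02795255e+01,  7.18983379e-02,
        3.04441026e-02, -1.11468453e-04]), 'tool_pos': array([5.49554901e-01, 4.35838558e-05, 1.79008776e-01]), 'ee_rot': array([-1.68100323,  1.56915923,  3.03142887]), 'wrist_force': array([-0.23588547,  0.60152447,  0.31199275]), 'wrist_torque': array([-0.00224575,  0.02360209, -0.04485963]), 'width': 0.09390508700766549}
```

View pics/scene0.png

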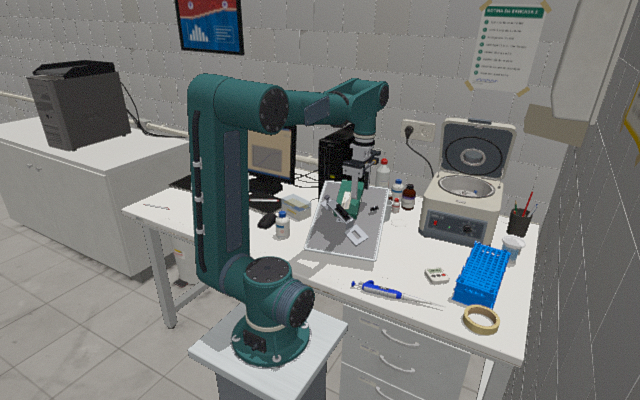

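View pics/side0.png

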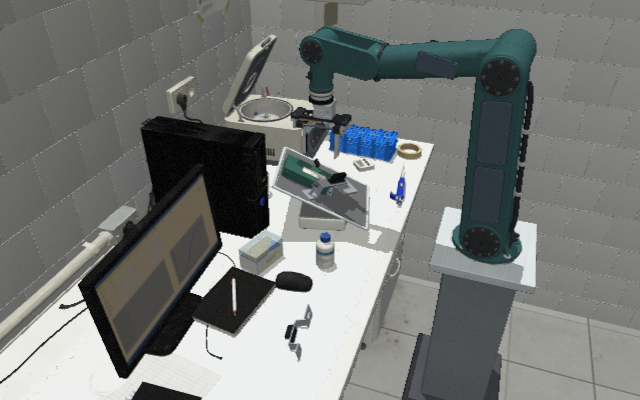

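View pics/wrist0.png

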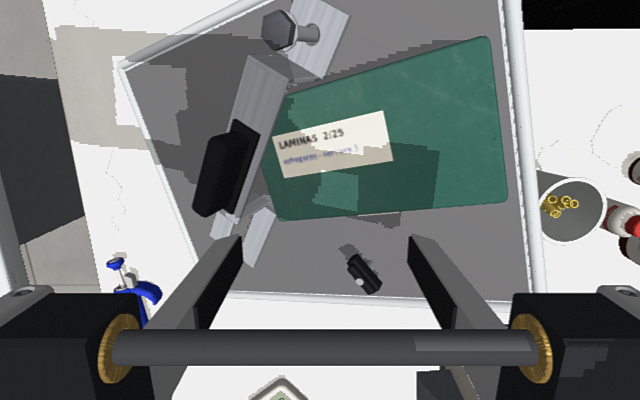

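Three pictures viewed. The wrist view shows the pivot bolt head at about (285,30), the strap's rib at (225,170), the black wing at (362,270) and the box at (390,130). The side view shows a loose look-alike strap on the bench at (300,330), with a small black part on it. The real strap is the one on the deck under the bolt. Next I'll take a second wrist view for triangulation.

>>> carry_out(targets=[[0, -3, -5, 0, 0], [0, -1, -5, 0, 0], [0, 0, 0, 0, 0], [0, 0, 0, 0, 0]])

```text
time: 0.55
tool_pos: [0.458, 0.0, 0.216]
ee_rot: [1.471, 1.568, -0.1]
wrist_force: [0.6, 0.4, 0.4]
width: 0.0943
```

```bash
python3 - <<'E'
from bench import robot
import cv2,numpy as np,pickle
s=robot.snapshot("wrist"); cv2.imwrite("pics/wrist1.png",s["image"][:,:,::-1]); print(s["pose"].round(4).tolist())
pickle.dump(s,open("w1.pkl","wb"))
a=cv2.imread("pics/wrist0.png")[0:300,180:420]; b=cv2.imread("pics/wrist1.png")
b=b[0:300,180:580]
o=np.hstack([a,b]);cv2.imwrite("pics/c1.png",cv2.resize(o,None,fx=1.25,fy=1.25,interpolation=cv2.INTER_CUBIC)) 
E
```

```text
[[1.0, 0.0013, -0.0019, 0.4579], [-0.0007, 0.962, 0.273, 0.0798], [0.0022, -0.273, 0.962, 0.4214], [0.0, 0.0, 0.0, 1.0]]
```

View pics/c1.png

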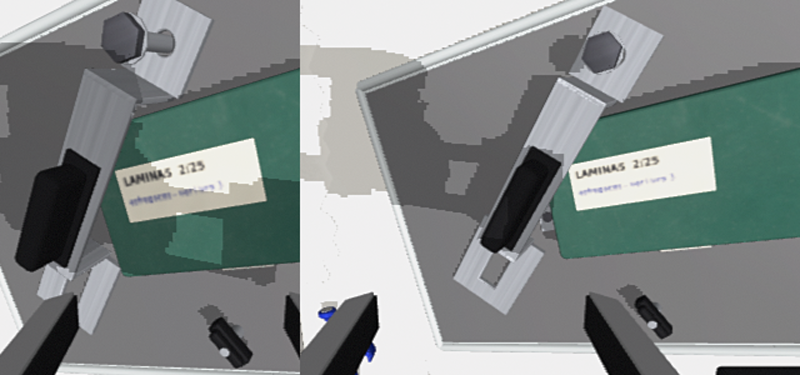

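Four pictures viewed. In the right crop the bolt head is at (603,52), the strap's slot foot at (497,278), the rib at (520,200) and the wing at (654,316). Now I'll triangulate these.

```bash
cat > h.py <<'E'
import numpy as np,pickle
K=np.array([[340.6,0,324.8],[0,340.6,200.5],[0,0,1]])
def ray(P,uv):
    d=np.array([(uv[0]-K[0,2])/K[0,0],-(uv[1]-K[1,2])/K[1,1],-1.]);d=P[:3,:3]@d
    return P[:3,3],d/np.linalg.norm(d)
def tri(A,a,B,b):
    o1,d1=ray(A,a);o2,d2=ray(B,b)
    t=np.linalg.lstsq(np.c_[d1,-d2],o2-o1,rcond=None)[0]
    p,q=o1+t[0]*d1,o2+t[1]*d2
    return (p+q)/2,np.linalg.norm(p-q)
def plane(P,uv,p0,n):
    o,d=ray(P,uv);return o+d*((p0-o)@n)/(d@n)
P0=np.array([[1.0,-0.0001,0.0022,0.5502],[-0.0005,0.9621,0.2726,0.0797],[-0.0022,-0.2726,0.9621,0.3843],[0,0,0,1]])
P1=np.array([[1.0,0.0013,-0.0019,0.4579],[-0.0007,0.962,0.273,0.0798],[0.0022,-0.273,0.962,0.4214],[0,0,0,1]])
E
python3 - <<'E'
from h import *
L=lambda u,v:(u/1.25+180,v/1.25)
R=lambda u,v:((u-300)/1.25+180,v/1.25)
pts=dict(head=((122,37),(603,52)),TL=((117,172),(571,166)),TR=((258,140),(711,138)),BR=((266,202),(717,186)),BL=((130,222),(578,211)),
wing=((230,342),(654,316)),holefootR=((213,17),(663,35)),holefootB=((180,98),(622,102)),slotfootR=((120,263),(543,252)),slotfootB=((92,334),(505,313)),boxc=((130,277),(562,258)))
o={}
for k,(a,b) in pts.items():
    p,e=tri(P0,L(*a),P1,R(*b));o[k]=p;print(k,p.round(4),round(e*1e3,1))
x=(o['TR']-o['TL']+o['BR']-o['BL']);y=(o['TL']-o['BL']+o['TR']-o['BR']);n=np.cross(x,y);n/=np.linalg.norm(n)
print(x/np.linalg.norm(x),y/np.linalg.norm(y),n)
E
```

```text
head [0.5234 0.1197 0.1749] 0.2
TL [0.5149 0.0578 0.1502] 0.2
TR [0.5859 0.0752 0.1776] 0.2
BR [0.5897 0.0483 0.1845] 2.7
BL [0.5211 0.0297 0.15  ] 0.7
wing [ 0.5798 -0.0461  0.1468] 0.2
holefootR [0.5658 0.1339 0.1459] 1.0
holefootB [0.5491 0.0969 0.1325] 0.0
slotfootR [ 0.507  -0.0111  0.1006] 2.6
slotfootB [ 0.4795 -0.0739  0.0804] 1.1
boxc [ 0.517  -0.0098  0.1277] 1.3
[0.89003228 0.22980533 0.39374109] [-0.17613729  0.97717631 -0.11875233] [-0.41213557  0.03634896  0.91039718]
```

```bash
cat >> h.py <<'E'
psi=np.radians(15.4);c,s=np.cos(psi),np.sin(psi);t=np.radians(26)
X=np.array([c*np.cos(t),s*np.cos(t),np.sin(t)]);Y=np.array([-s,c,0]);N=np.cross(X,Y)
head=np.array([.5234,.1197,.1749]);wing=np.array([.5798,-.0461,.1468])
m=((head-49e-3*N)+(wing-25e-3*N))/2
pivot=m+.088*Y;stud=m-.088*Y
D=np.c_[X,Y,N]
def todeck(p):return D.T@(np.asarray(p)-stud)
def fromdeck(q):return stud+D@np.asarray(q)
def proj(P,p):
    q=P[:3,:3].T@(p-P[:3,3]);return K[0,2]+K[0,0]*q[0]/-q[2],K[1,2]-K[1,1]*q[1]/-q[2]
def strap(phi,q): # phi rad downhill of line pivot->stud ; q in strap coords from hole underside
    ex=-np.cos(phi)*Y-np.sin(phi)*X; ey=np.cross(N,ex)
    return pivot+np.c_[ex,ey,N]@np.asarray(q)
E
python3 - <<'E'
from h import *
L=lambda u,v:(u/1.25+180,v/1.25)
R=lambda u,v:((u-300)/1.25+180,v/1.25)
iR=lambda q:((q[0]-180)*1.25+300,q[1]*1.25)
iL=lambda q:((q[0]-180)*1.25,q[1]*1.25)
print("pivot",pivot,"stud",stud,"N",N)
p=plane(P1,R(497,268),stud+.005*N,N)
q=todeck(p)-[0,.176,0];phi=np.arctan2(-q[0],-q[1]);print("slot deck",q,np.degrees(phi),np.hypot(*q[:2]))
for l in [(97,0,60),(67,0,74),(127,0,74),(127,7.5,74),(176,0,5),(0,0,49)]:
    w=strap(phi,np.array(l)/1e3);print(l,w.round(4),np.round(iL(proj(P0,w))),np.round(iR(proj(P1,w))))
for P,f,a,b in((P0,L,(212,325),(248,362)),(P1,R,(637,302),(668,335))):
    d=todeck(plane(P,f(*a),stud+.022*N,N))-todeck(plane(P,f(*b),stud+.022*N,N));print("wing",d,np.degrees(np.arctan2(-d[0],d[1])))
ex=strap(phi,(1,0,0))-pivot;print("ex",ex, "az",np.degrees(np.arctan2(ex[1],ex[0])))
for nm in("TL","x"):pass
print(todeck([.517,-.0098,.1277]),todeck([.5149,.0578,.1502]),todeck([.5859,.0752,.1776]))
E
```

```text
pivot [0.54386843 0.12594764 0.12759462] stud [ 0.59060631 -0.04373315  0.12759462] N [-0.42263161 -0.11641214  0.89879405]
slot deck [-0.12141501 -0.13390115  0.005     ] 42.20020174564322 0.18075155304273874
(97, 0, 60) [0.4811 0.0341 0.153 ] [ 57. 216.] [517. 204.]
(67, 0, 74) [0.4868 0.0587 0.1744] [ 52. 175.] [531. 168.]
(127, 0, 74) [0.4637 0.0063 0.1567] [ 28. 266.] [489. 248.]
(127, 7.5, 74) [0.4698 0.0027 0.1591] [ 38. 273.] [499. 255.]
(176, 0, 5) [ 0.4739 -0.0286  0.0803] [ 81. 279.] [499. 264.]
(0, 0, 49) [0.5232 0.1202 0.1716] [123.  37.] [601.  52.]
wing [-1.74094749e-02  2.63552503e-02 -4.16333634e-17] 33.44753489380752
wing [-1.65016911e-02  2.68970160e-02 -5.55111512e-17] 31.529691060521156
ex [-0.38533918 -0.87453109 -0.29446407] az -113.77942957826214
[-0.05563621  0.0522614   0.02725284] [-0.03145777  0.11799191  0.04049377] [0.04622978 0.11591269 0.03308831]
```

>>> carry_out(targets=[[0.6, 0, 4.2, 1.5, 0], [0.6, 0, 4.2, 1.5, 0], [0.6, 0, 4.1, 1.6, 0], [0.6, 0, 0, 0, -7.7], [0.6, 1.5, 0, 0, -7.7], [0.6, 0, 0, 0, 0], [0.6, 0, 0, 0, 0], [0.6, 0, 0, 0, 0]])

```text
time: 1.4
tool_pos: [0.5835, -0.0459, 0.2007]
ee_rot: [1.164, 1.57, -0.14]
wrist_force: [-0.7, 1.2, 0.8]
width: 0.0383
```

```bash
cat >> h.py <<'E'
from scipy.spatial.transform import Rotation as Ro
def tool(o):return Ro.from_euler('xyz',o['ee_rot']).as_matrix(),np.asarray(o['tool_pos'])
def need(o,p,az=None):
    "shift in tool cm and turn in deg to bring TCP to p, tool y to azimuth az (mod 180)"
    R,x=tool(o);d=R.T@(np.asarray(p)-x)*100
    a=np.degrees(np.arctan2(R[1,1],R[0,1]));r=None
    if az is not None:r=-((az-a+90)%180-90)
    return d.round(2),round(a,1),r
E
python3 - <<'E'
from h import *
from bench import robot
import cv2
o=robot.get_obs();print(o['tool_pos'],o['width'],o['time'],need(o,(.5833,-.0458,.1406),15.4))
s=robot.snapshot("wrist");np.save("P2.npy",s["pose"]);cv2.imwrite("pics/w2.png",s["image"][150:350,200:450,::-1].repeat(3,0).repeat(3,1))
E
```

```text
[ 0.58352562 -0.04594356  0.20065713] 0.038266293692231335 1.4 (array([ 6.01, -0.02, -0.02]), np.float64(15.3), np.float64(-0.09435731764972388))
```

View pics/w2.png

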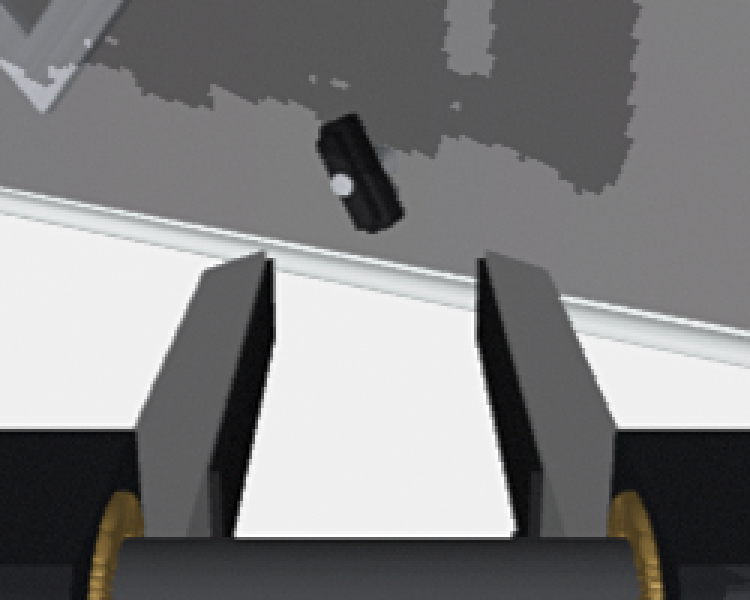

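Five pictures viewed. The wing stands clear between the fingers, with its top at about (355,172) in the crop and its long axis (337,122)→(385,222). I'll check this against the model.

```bash
python3 - <<'E'
from h import *
P=np.load("P2.npy");f=lambda u,v:(u/3+200,v/3+150)
print([ (np.array(proj(P,stud+k*N))-[200,150])*3 for k in(0,.008,.025)])
q=todeck(plane(P,f(352,170),stud+.025*N,N));print(q)
d=todeck(plane(P,f(337,122),stud+.022*N,N))-todeck(plane(P,f(385,222),stud+.022*N,N));print(d,np.degrees(np.arctan2(-d[0],d[1])))
E
```

```text
[array([399.21716306, 152.78484296]), array([387.15185338, 159.935793  ]), array([359.44554313, 176.35695794])]
[-0.0021818   0.00145635  0.025     ]
[-1.40822041e-02  2.58664599e-02 -3.81639165e-17] 28.564732475580684
```

>>> carry_out(targets=[[0.6, 2, 0, 0, 0], [0.6, 2, 0, 0, 0], [0.6, 1, 0, 0, 0], [0.6, 0, 0, 0, 0], [0.6, 0, 0, 0, 0]])

```text
time: 1.95
tool_pos: [0.5835, -0.046, 0.1514]
ee_rot: [1.174, 1.569, -0.128]
wrist_force: [-0.9, -0.0, 0.2]
width: 0.0373
```

>>> carry_out(targets=[[0.6, 0.5, 0, 0, 0], [0.6, 0.6, 0, 0, 0], [0.6, 0, 0, 0, 0], [0.7, 0, 0, 0, 0], [0.8, 0, 0, 0, 0], [0.9, 0, 0, 0, 0], [1, 0, 0, 0, 0], [1, 0, 0, 0, 0], [1, 0, 0, 0, 0]])

```text
time: 2.85
tool_pos: [0.5832, -0.046, 0.1395]
ee_rot: [1.131, 1.571, -0.171]
wrist_force: [-0.4, 0.4, -0.5]
width: 0.0003
```

```bash
python3 - <<'E'
from h import *
from bench import robot
import cv2
o=robot.get_obs();print(o['tool_pos'],need(o,(.5833,-.0458,.1406),15.4))
s=robot.snapshot("wrist");np.save("P3.npy",s["pose"]);a=s["image"][100:350,200:450,::-1].repeat(2,0).repeat(2,1)
s=robot.snapshot("side");b=s["image"][120:245,250:400,::-1].repeat(4,0).repeat(2,1)[:500];b=cv2.resize(s["image"][130:230,265:325+0,::-1],(300,500),interpolation=cv2.INTER_CUBIC)
cv2.imwrite("pics/w3.png",np.hstack([a,b]))
E
```

```text
[ 0.58316027 -0.04601187  0.1394871 ] (array([-0.11,  0.02, -0.02]), np.float64(15.4), np.float64(7.834734375933294e-06))
```

View pics/w3.png

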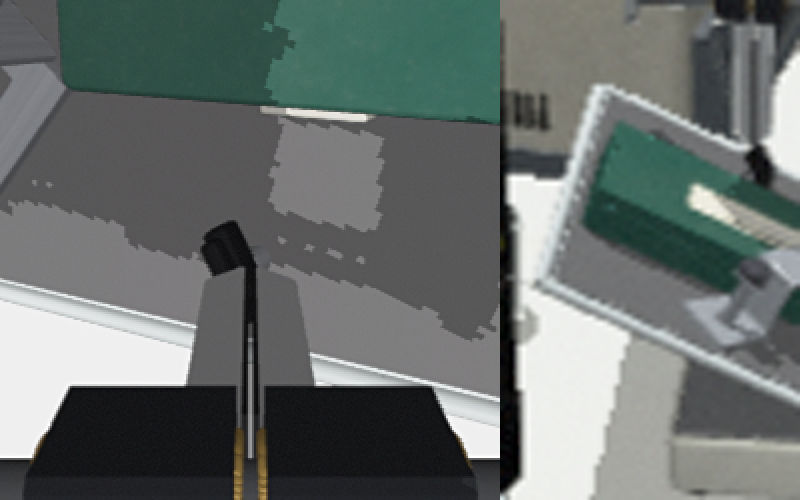

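```bash
python3 - <<'E'
from h import *
P=np.load("P3.npy");f=lambda p:(np.array(proj(P,np.array(p)))-[200,100])*2
print(P.round(4));print("tcp",f([.58316,-.04601,.13949]))
for k in(0,.008,.025):
  print(k,f(stud+k*N))
for a in (0,28):
  a=np.radians(a)
  for s in(1,-1):
    e=s*.016*(np.cos(a)*Y-np.sin(a)*X);print(f(stud+e+.019*N), f(stud+e+.008*N))
q=todeck([.58316,-.04601,.13949]);print(q)
# box edge near stud: top bottom corner
print(todeck(plane(P,(62/2+200,88/2+100),stud+.033*N,N)))
E
```

```text
[[ 9.642e-01 -2.550e-01 -7.220e-02  5.624e-01]
 [ 2.650e-01  9.277e-01  2.631e-01  3.090e-02]
 [-1.000e-04 -2.728e-01  9.621e-01  3.450e-01]
 [ 0.000e+00  0.000e+00  0.000e+00  1.000e+00]]
tcp [248.51994716 264.85179762]
0 [271.55133795 251.4955368 ]
0.008 [261.55579044 259.02909989]
0.025 [238.12040858 276.69215715]
[246.6718715  221.68659426] [261.76696059 212.41348039]
[246.84203571 316.74110137] [261.35269685 303.86182569]
[225.20388089 224.22104872] [240.96481923 214.99286247]
[268.17636905 315.84968619] [282.02131883 302.79706295]
[-0.00178125 -0.00021769  0.01410359]
[-0.05682239  0.05555746  0.033     ]
```

```bash
python3 - <<'E'
from h import *
P2=np.load("P2.npy");P3=np.load("P3.npy")
S=np.array([[-0.941,0.1947,-0.2766,0.0674],[-0.3383,-0.5327,0.7758,1.3811],[0.0037,0.8236,0.5672,1.0163],[0,0,0,1]])
KS=np.array([[520.8,0,317.2],[0,520.8,205.4],[0,0,1]])
def r(P,uv,K=K):
    d=P[:3,:3]@np.array([(uv[0]-K[0,2])/K[0,0],-(uv[1]-K[1,2])/K[1,1],-1.]);return P[:3,3],d/np.linalg.norm(d)
def multi(rs):
    A=sum(np.eye(3)-np.outer(d,d) for o,d in rs);b=sum((np.eye(3)-np.outer(d,d))@o for o,d in rs)
    p=np.linalg.solve(A,b);return p,[round(1e3*np.linalg.norm((np.eye(3)-np.outer(d,d))@(p-o)),1) for o,d in rs]
L=lambda u,v:(u/1.25+180,v/1.25)
R=lambda u,v:((u-300)/1.25+180,v/1.25)
rs=[r(P0,L(130,277)),r(P1,R(562,258)),r(P3,(62/2+200,88/2+100))]
p,e=multi(rs);print("boxc",p,e,todeck(p))
rs=[r(P0,L(230,342)),r(P1,R(654,316)),r(P2,(352/3+200,170/3+150))]
p,e=multi(rs);print("wing",p,e,todeck(p))
p,e=multi([rs[2],r(S,(317,163),KS)]);print("wing side",p,e,todeck(p))
for q in([.58316,-.04601,.13949],stud+.025*N,stud+.015*N,stud):
    w=S[:3,:3].T@(np.array(q)-S[:3,3]);u=np.array([KS[0,2]+520.8*w[0]/-w[2],KS[1,2]-520.8*w[1]/-w[2]]);print((u-[265,130])*5+[500,0])
E
```

```text
boxc [ 0.51572921 -0.00674569  0.1371343 ] [np.float64(2.6), np.float64(0.8), np.float64(1.9)] [-0.05187265  0.05554351  0.03591384]
wing [ 0.57872459 -0.0452388   0.14907166] [np.float64(0.9), np.float64(0.3), np.float64(1.1)] [-0.00124024  0.00170367  0.02450031]
wing side [ 0.57805401 -0.04726794  0.14406072] [np.float64(0.0), np.float64(0.0)] [-4.50228015e-03 -7.45353131e-05  2.05161242e-02]
[752.38073328 170.57549376]
[757.11937531 157.19607305]
[750.56356763 168.60820475]
[740.80502862 185.59554449]
```

Six pictures viewed. The wing at crop (222,247) is untouched, and the shut fingers' ends sit higher than the reported TCP. Both the finger spacing in the wrist view and the side view say they end about 25–28 mm above it. I'll check this with a gentle touch on the wing top.

>>> carry_out(targets=[[1, 0.6, 0, 0, 0], [1, 0, 0, 0, 0]])

```text
time: 3.15
tool_pos: [0.5825, -0.0459, 0.1322]
ee_rot: [-2.003, 1.569, 2.978]
wrist_force: [0.3, -0.5, 0.3]
width: 0.0003
```

>>> carry_out(targets=[[1, 0.2, 0, 0, 0], [1, 0, 0, 0, 0]])

```text
time: 3.35
tool_pos: [0.5831, -0.046, 0.1314]
ee_rot: [-1.567, 1.571, -2.869]
wrist_force: [-0.1, -0.0, 0.4]
width: 0.0007
```

>>> carry_out(targets=[[1, 0.2, 0, 0, 0], [1, 0, 0, 0, 0]])

```text
time: 3.55
tool_pos: [0.5834, -0.046, 0.1307]
ee_rot: [1.201, 1.569, -0.101]
wrist_force: [-0.8, 0.3, 3.6]
width: 0.0007
```

>>> carry_out(targets=[[1, 0.1, 0, 0, 0], [1, 0, 0, 0, 0]])

```text
time: 3.75
tool_pos: [0.5835, -0.046, 0.1304]
ee_rot: [1.13, 1.569, -0.172]
wrist_force: [-2.9, 0.7, 7.0]
width: 0.0005
```

>>> carry_out(targets=[[1, -2.5, 0, 0, 0], [0.8, 0, 0, 0, 0], [0.6, 0, 0, 0, 0], [0.6, 0, 0, 0, 0], [0.6, 0, 0, 0, 0], [0.6, 2, 0, 0, 0], [0.6, 1, 0, 0, 0], [0.6, 0, 0, 0, 0]])

```text
time: 4.55
tool_pos: [0.5813, -0.0457, 0.1203]
ee_rot: [-2.013, 1.565, 2.968]
wrist_force: [0.2, 0.2, 1.0]
width: 0.0376
```

>>> carry_out(targets=[[0.6, 0.5, 0, 0, 0], [0.6, 0, 0, 0, 0]])

```text
time: 4.75
tool_pos: [0.583, -0.046, 0.1182]
ee_rot: [-2.123, 1.57, 2.858]
wrist_force: [1.0, 0.7, -1.0]
width: 0.0379
```

>>> carry_out(targets=[[0.7, 0, 0, 0, 0], [0.75, 0, 0, 0, 0], [0.8, 0, 0, 0, 0], [0.85, 0, 0, 0, 0], [0.9, 0, 0, 0, 0], [1, 0, 0, 0, 0], [1, 0, 0, 0, 0]])

```text
time: 5.45
tool_pos: [0.5782, -0.0466, 0.1187]
ee_rot: [-1.749, 1.56, -3.051]
wrist_force: [-13.6, -0.8, 5.7]
width: 0.0104
```

>>> carry_out(targets=[[0.8, 0, 0, 0, 0], [0.6, 0, 0, 0, 0], [0.6, 0, 0, 0, 0], [0.6, -4, 0, 0, 0], [0.6, -4, 0, 0, 0], [0.9, -1, -3, 1, 0], [1, 0, -3, 0, 0], [1, 0, 0, 0, 0], [1, 0, 0, 0, 0]])

```text
time: 6.35
tool_pos: [0.5284, -0.0716, 0.2089]
ee_rot: [1.286, 1.569, -0.017]
wrist_force: [1.1, -0.4, -0.1]
width: 0.0093
```

```bash
python3 - <<'E'
from h import *
from bench import robot
import cv2
o=robot.get_obs();print(o['tool_pos'],o['width'],o['time'])
s=robot.snapshot("wrist");np.save("P4.npy",s["pose"]);cv2.imwrite("pics/w4.png",cv2.resize(s["image"][:320,:,::-1],(800,400),interpolation=cv2.INTER_AREA))
R=lambda u,v:((u-300)/1.25+180,v/1.25)
for q in((360,90),(415,280),(437,345),(800,345)):print(todeck(plane(P1,R(*q),stud,N)).round(4))
for q in((176,0,0),(205,-28,0),(150,-28,0)):print(todeck(strap(np.radians(42.2),np.array(q)/1e3)).round(4))
E
```

```text
[ 0.52839847 -0.0716322   0.20893322] 0.009265451719511132 6.35
[-0.2051  0.2126  0.    ]
[-0.2146  0.0366 -0.    ]
[-0.2146 -0.0357  0.    ]
[ 0.0833 -0.0369 -0.    ]
[-0.1182  0.0456 -0.    ]
[-0.1584  0.0429 -0.    ]
[-0.1215  0.0837 -0.    ]
```

View pics/w4.png

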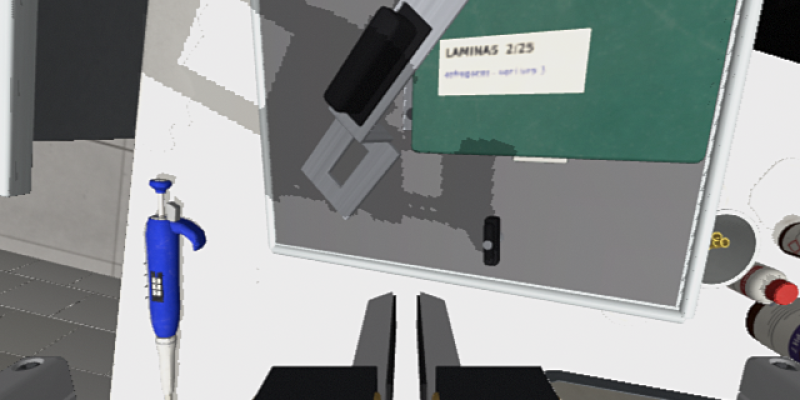

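Seven pictures viewed. The wing at (490,242) now lies in line with the bolt. The slot foot is at (350,178), with the rim well clear downhill. The rib slopes too much for a lengthwise grip here, so I'll first push the slotted foot along the deck to about 15° off the line.

```bash
python3 - <<'E'
from h import *
P=np.load("P4.npy");f=lambda u,v:(u*.8,v*.8)
a,b=[todeck(plane(P,f(*q),stud+.025*N,N)) for q in((492,219),(490,264))]
d=a-b;print("wing",a,b,np.degrees(np.arctan2(-d[0],d[1])))
q=todeck(plane(P,f(349,178),stud+.005*N,N))-[0,.176,0];print("slot",q,np.degrees(np.arctan2(-q[0],-q[1])),np.hypot(*q[:2]))
for phi in(42.2,30,20,15,12):
  for y in (-51,-36):
    # finger front lower edge point at foot edge height
    w=strap(np.radians(phi),np.array((180,y,0))/1e3);print(phi,y,w.round(4))
E
```

```text
wing [-0.00155339  0.01483555  0.025     ] [-0.00123318 -0.01504267  0.025     ] 0.6140317621723186
slot [-0.12133584 -0.14291454  0.005     ] 40.33158323326446 0.18747520111325047
42.2 -51 [ 0.4327 -0.0075  0.058 ]
42.2 -36 [ 0.445  -0.0145  0.0629]
30 -51 [ 0.4622 -0.0318  0.0688]
30 -36 [ 0.4755 -0.0359  0.0745]
20 -51 [ 0.4893 -0.0464  0.0796]
20 -36 [ 0.5029 -0.048   0.0858]
15 -51 [ 0.5035 -0.0518  0.0856]
15 -36 [ 0.5171 -0.0521  0.0919]
12 -51 [ 0.5122 -0.0544  0.0893]
12 -36 [ 0.5257 -0.0539  0.0958]
```

```bash
cat > path.py <<'E'
from h import *
az=np.radians(75);T=np.c_[[0,0,-1],[np.cos(az),np.sin(az),0],[np.sin(az),-np.cos(az),0]]
prev=None
for phi,y in((42.2,-54),(42.2,-36),(36,-36),(30,-36),(25,-36),(20,-36),(16,-36)):
    w=strap(np.radians(phi),np.array((190,y,0))/1e3);w[2]+=.0073-.0226
    print(phi,y,w.round(4),"" if prev is None else (T.T@(w-prev)*100).round(2));prev=w
E
python3 - <<'E'
exec(open("path.py").read())
from bench import robot
o=robot.get_obs();w=strap(np.radians(42.2),np.array((190,-54,0))/1e3);w[2]=.12;print(need(o,w,75))
E
```

```text
42.2 -54 [ 0.4264 -0.0148  0.0388] 
42.2 -36 [ 0.4411 -0.0233  0.0447] [-0.58 -0.44  1.65]
36 -36 [ 0.4571 -0.0355  0.0506] [-0.59 -0.76  1.85]
30 -36 [ 0.4734 -0.0455  0.057 ] [-0.64 -0.54  1.84]
25 -36 [ 0.4877 -0.0524  0.0628] [-0.58 -0.3   1.56]
20 -36 [ 0.5024 -0.0579  0.069 ] [-0.62 -0.16  1.56]
16 -36 [ 0.5144 -0.0613  0.0742] [-0.52 -0.02  1.25]
(array([ 8.84, -8.37, -8.18]), np.float64(15.4), np.float64(-59.59842101758221))
```

```bash
cat > path.py <<'E'
from h import *
def T(azd):
    az=np.radians(azd);return np.c_[[0,0,-1],[np.cos(az),np.sin(az),0],[np.sin(az),-np.cos(az),0]]
L=[]
pp=None
for phi,y,az in((42.2,-54,-28),(42.2,-41,-28),(36,-41,-20),(30,-41,-16),(25,-41,-12),(20,-41,-8),(16,-41,-4)):
    w=strap(np.radians(phi),np.array((196,y,0))/1e3);w[2]+=.0075-.0226
    print(phi,y,az,w.round(4),"" if pp is None else (T(pa).T@(w-pp)*100).round(2));pp=w;pa=az
E
python3 - <<'E'
exec(open("path.py").read())
from bench import robot
o=robot.get_obs();w=strap(np.radians(42.2),np.array((196,-54,0))/1e3);w[2]=.12;print(need(o,w,-28))
E
```

```text
42.2 -54 -28 [ 0.424  -0.02    0.0372] 
42.2 -41 -28 [ 0.4347 -0.0262  0.0415] [-0.42  1.23  0.04]
36 -41 -20 [ 0.451  -0.0391  0.0475] [-0.6   2.05  0.38]
30 -41 -16 [ 0.4678 -0.0498  0.054 ] [-0.65  1.95  0.43]
25 -41 -12 [ 0.4825 -0.0572  0.0599] [-0.59  1.61  0.31]
20 -41 -8 [ 0.4976 -0.0633  0.0662] [-0.63  1.6   0.28]
16 -41 -4 [ 0.5099 -0.0671  0.0715] [-0.53  1.28  0.2 ]
(array([ 8.84, -8.73, -7.73]), np.float64(15.4), np.float64(43.40157898241779))
```

>>> carry_out(targets=[[1, 0, -4.4, -3.9, 0], [1, 0, -4.3, -3.8, 0], [1, 0, 0, 0, 8.5], [1, 0, 0, 0, 8.5], [1, 0, 0, 0, 8.5], [1, 2, 0, 0, 8.5], [1, 3, 0, 0, 8.5], [1, 3.8, 0, 0, 0.9], [1, 4, 0, 0, 0], [1, 2.5, 0, 0, 0], [1, 0, 0, 0, 0], [1, 0, 0, 0, 0]])

```text
time: 7.6
tool_pos: [0.4388, -0.0273, 0.0556]
ee_rot: [-1.761, 1.57, 2.463]
wrist_force: [0.5, 0.5, 0.8]
width: 0.0003
```

>>> carry_out(targets=[[1, 0.7, 0, 0, 0], [1, 0.4, 0, 0, 0], [1, 0, 0, 0, 0]])

```text
time: 7.9
tool_pos: [0.441, -0.0278, 0.0483]
ee_rot: [1.948, 1.564, -0.111]
wrist_force: [-1.3, 0.8, 8.6]
width: 0.0003
```

>>> carry_out(targets=[[1, -0.8, 0, 0, 0], [1, 0, -1, 0, 0], [1, 0, -0.9, 0.1, 0], [1, 0.6, 0, 0, 0], [1, 0.6, 0, 0, 0], [1, 0, 0, 0, 0]])

```text
time: 8.5
tool_pos: [0.4196, -0.0193, 0.0388]
ee_rot: [-1.24, 1.568, 2.984]
wrist_force: [0.7, 0.5, 0.5]
width: 0.0006
```

>>> carry_out(targets=[[1, 0.3, 0, 0, 0], [1, 0, 0, 0, 0]])

```text
time: 8.7
tool_pos: [0.4207, -0.0196, 0.0368]
ee_rot: [-1.225, 1.57, 2.999]
wrist_force: [0.3, -0.3, 0.1]
width: 0.0002
```

>>> carry_out(targets=[[1, 0.2, 0, 0, 0], [1, 0, 0, 0, 0]])

```text
time: 8.9
tool_pos: [0.4212, -0.0196, 0.0355]
ee_rot: [1.99, 1.57, -0.07]
wrist_force: [0.3, 0.7, 0.7]
width: 0.0005
```

>>> carry_out(targets=[[1, 0.15, 0, 0, 0], [1, 0, 0, 0, 0]])

```text
time: 9.1
tool_pos: [0.4215, -0.0196, 0.035]
ee_rot: [1.938, 1.569, -0.122]
wrist_force: [-1.4, -0.1, 4.8]
width: 0.0004
```

>>> carry_out(targets=[[1, -0.4, 0, 0, 0], [1, -0.25, 0.8, 0, 0], [1, -0.25, 0.8, 0, 0], [1, -0.3, 1, 0.2, -4], [1, -0.3, 1, 0.2, -4], [1, -0.33, 1, 0.2, -2], [1, -0.33, 1, 0.2, -2], [1, 0, 0, 0, 0]])

```text
time: 9.9
tool_pos: [0.4689, -0.0507, 0.0555]
ee_rot: [-1.037, 1.568, -2.888]
wrist_force: [-2.9, -0.9, 2.5]
width: 0.0004
```

```bash
python3 - <<'E'
exec(open("path.py").read())
from bench import robot
o=robot.get_obs();w=strap(np.radians(25),np.array((196,-41,0))/1e3);w[2]+=.0075-.0226;print(o['tool_pos'],need(o,w,-12))
w=strap(np.radians(30),np.array((196,-41,0))/1e3);w[2]+=.0075-.0226;print(w)
E
```

```text
42.2 -54 -28 [ 0.424  -0.02    0.0372] 
42.2 -41 -28 [ 0.4347 -0.0262  0.0415] [-0.42  1.23  0.04]
36 -41 -20 [ 0.451  -0.0391  0.0475] [-0.6   2.05  0.38]
30 -41 -16 [ 0.4678 -0.0498  0.054 ] [-0.65  1.95  0.43]
25 -41 -12 [ 0.4825 -0.0572  0.0599] [-0.59  1.61  0.31]
20 -41 -8 [ 0.4976 -0.0633  0.0662] [-0.63  1.6   0.28]
16 -41 -4 [ 0.5099 -0.0671  0.0715] [-0.53  1.28  0.2 ]
[ 0.46885847 -0.05066961  0.0555068 ] (array([-0.44,  1.49,  0.26]), np.float64(-16.0), np.float64(-4.0445228782736535))
[ 0.46781334 -0.04980039  0.05396899]
```

>>> carry_out(targets=[[1, -0.22, 0.75, 0.13, -2], [1, -0.22, 0.75, 0.13, -2], [1, -0.31, 0.8, 0.15, -2], [1, -0.31, 0.8, 0.15, -2], [1, -0.27, 0.65, 0.1, -2], [1, -0.27, 0.65, 0.1, -2], [1, 0, 0, 0, 0]])

```text
time: 10.6
tool_pos: [0.5075, -0.0659, 0.0713]
ee_rot: [-1.485, 1.563, -3.126]
wrist_force: [-8.8, -0.5, 6.4]
width: 0.0007
```

>>> carry_out(targets=[[1, 0.1, -0.9, 0, 0], [1, 0, -0.9, 0, 0], [1, -4, -1, 0, 0], [1, -5, 0, 0, 0], [1, -5, 0, 0, 0], [0.5, -3, 0, 0, 0], [0.2, 0, 0, 0, 0], [0.2, 0, 0, 0, 0]])

```text
time: 11.4
tool_pos: [0.4827, -0.0637, 0.2409]
ee_rot: [1.482, 1.569, -0.159]
wrist_force: [-0.0, 0.1, 0.2]
width: 0.0211
```

```bash
python3 - <<'E'
from h import *
from bench import robot
import cv2
o=robot.get_obs();print(o['tool_pos'],o['width'],o['time'],need(o,(.5,0,.2),90))
s=robot.snapshot("wrist");np.save("P5.npy",s["pose"]);cv2.imwrite("pics/w5.png",cv2.resize(s["image"][:320,:,::-1],(800,400),interpolation=cv2.INTER_AREA))
E
```

```text
[ 0.48265848 -0.063693    0.24085572] 0.02110011677763069 11.4 (array([ 4.09,  1.28, -6.48]), np.float64(-4.0), np.float64(85.99132399429288))
```

View pics/w5.png

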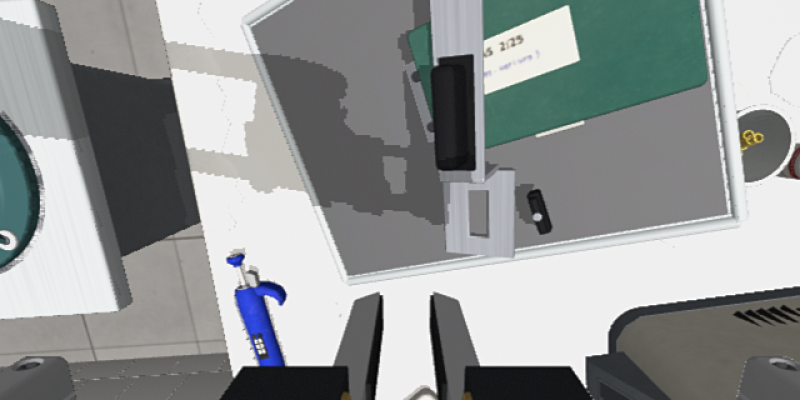

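Eight pictures viewed. The strap rests beside the wing: slot at (480,212), wing at (539,212), rib at (455,115).

```bash
python3 - <<'E'
from h import *
P=np.load("P5.npy");f=lambda u,v:(u*.8,v*.8)
R=lambda u,v:((u-300)/1.25+180,v/1.25)
q=todeck(plane(P,f(480,213),stud+.005*N,N))-[0,.176,0];phi=np.arctan2(-q[0],-q[1]);print("slot",q,np.degrees(phi),np.hypot(*q[:2]))
print("label",[todeck(plane(P,f(*a),stud+.033*N,N)).round(4) for a in((571,5),(579,61))],[todeck(plane(P1,R(*a),stud+.033*N,N)).round(4) for a in((711,138),(717,186))])
g=lambda p:(np.array(proj(P,p))/.8).round(0)
for l in[(67,7.5,74),(67,-7.5,74),(127,7.5,74),(127,-7.5,74),(97,0,60)]:
    w=strap(phi,np.array(l)/1e3);print(l,w.round(4),g(w))
for l in[(67,8,44),(54,8,44),(127,0,44),(140,0,44)]:print(l,strap(phi,np.array(l)/1e3).round(4))
ex=strap(phi,(1,0,0))-pivot;print(ex,np.degrees(np.arctan2(ex[1],ex[0])))
print("wing",todeck(plane(P,f(539,205),stud+.025*N,N)))
E
```

```text
slot [-0.05064449 -0.17172892  0.005     ] 16.431288893240172 0.17904102219578685
label [array([0.047 , 0.1174, 0.033 ]), array([0.0448, 0.0874, 0.033 ])] [array([0.0463, 0.116 , 0.033 ]), array([0.0463, 0.0885, 0.033 ])]
(67, 7.5, 74) [0.52   0.0505 0.189 ] [458.  61.]
(67, -7.5, 74) [0.5064 0.0512 0.1826] [433.  64.]
(127, 7.5, 74) [ 0.5206 -0.009   0.1815] [461. 168.]
(127, -7.5, 74) [ 0.507  -0.0084  0.1752] [438. 168.]
(97, 0, 60) [0.5194 0.0227 0.1695] [455. 115.]
(67, 8, 44) [0.5332 0.054  0.1622]
(54, 8, 44) [0.533  0.0669 0.1638]
(127, 0, 44) [ 0.5265 -0.0052  0.1514]
(140, 0, 44) [ 0.5266 -0.0181  0.1498]
[ 0.00960137 -0.99223577 -0.12399998] -89.44559451994985
wing [-0.00023023  0.00550477  0.025     ]
```

>>> carry_out(targets=[[0.15, 0, 1, -3, 0], [0.15, 0, 1, -3, 0], [0.15, 0, 0.8, -2.8, 0], [0.15, 0, 0, 0, -8.5], [0.15, 0, 0, 0, -8.5], [0.15, 0, 0, 0, -8.5], [0.15, 0, 0, 0, -8.5], [0.15, 0, 0, 0, -8.5], [0.15, 0, 0, 0, -8.5], [0.15, 0, 0, 0, -8.5], [0.15, 0, 0, 0, -8.5], [0.15, 0, 0, 0, -8.5], [0.15, 0, 0, 0, -8.5], [0.15, 0, 0, 0, -8.5], [0.15, 1, 0, 0, 0], [0.15, 2, 0, 0, 0], [0.15, 0, 0, 0, 0], [0.15, 0, 0, 0, 0]])

```text
time: 13.25
tool_pos: [0.5156, 0.0222, 0.2087]
ee_rot: [3.071, 1.567, 3.06]
wrist_force: [0.4, 0.1, 0.7]
width: 0.0799
```

```bash
python3 - <<'E'
from h import *
from bench import robot
o=robot.get_obs();print(o['tool_pos'],o['joint_positions'].round(2),o['width'],o['time'],need(o,(.517,.0226,.1444),90))
E
```

```text
[0.51558221 0.022194   0.20867526] [-0.07  0.01  1.39  0.    1.74 -1.63] 0.07985691002038835 13.25 (array([6.43, 0.04, 0.16]), np.float64(89.4), np.float64(-0.6066110437582637))
```

>>> carry_out(targets=[[0.15, 2.5, 0, 0.1, 0], [0.15, 2, 0, 0, 0], [0.15, 1, 0, 0, 0], [0.15, 0.5, 0, 0, 0], [0.15, 0, 0, 0, 0], [0.15, 0, 0, 0, 0]])

```text
time: 13.85
tool_pos: [0.5182, 0.0221, 0.1517]
ee_rot: [-0.059, 1.569, -0.068]
wrist_force: [0.4, 0.5, -0.1]
width: 0.08
```

>>> carry_out(targets=[[0.15, 0.5, 0, 0, 0], [0.15, 0.2, 0, 0, 0], [0.15, 0, 0, 0, 0]])

```text
time: 14.15
tool_pos: [0.5174, 0.0221, 0.1433]
ee_rot: [3.071, 1.57, 3.063]
wrist_force: [0.1, -0.1, -0.3]
width: 0.0797
```

>>> carry_out(targets=[[0.25, 0, 0, 0, 0], [0.3, 0, 0, 0, 0], [0.35, 0, 0, 0, 0], [0.4, 0, 0, 0, 0], [0.6, 0, 0, 0, 0], [1, 0, 0, 0, 0], [1, 0, 0, 0, 0]])

```text
time: 14.85
tool_pos: [0.5175, 0.0219, 0.1436]
ee_rot: [-1.793, 1.57, -1.802]
wrist_force: [-1.0, -1.5, 1.8]
width: 0.0612
```

```bash
python3 - <<'E'
from h import *
g=lambda ph:strap(np.radians(ph),np.array((97,0,65))/1e3)
pp=g(16.4)
for ph in(12,8,4,0,-1):
    e=strap(np.radians(ph),(1,0,0))-pivot;print(ph,((g(ph)-g(16.4))*100).round(2),"az",np.degrees(np.arctan2(e[1],e[0])).round(1))
E
```

```text
12 [ 0.67 -0.    0.32] az -85.4
8 [1.28 0.04 0.61] az -81.8
4 [1.89 0.13 0.9 ] az -78.2
0 [2.48 0.27 1.2 ] az -74.6
-1 [2.62 0.32 1.27] az -73.7
```

>>> carry_out(targets=[[1, -0.9, -0.12, -0.43, 0], [1, -0.9, -0.12, -0.43, 0], [1, -0.9, -0.12, -0.43, 0], [1, 0, 0, 0, 0], [1, 0, 0, 0, 0]])

```text
time: 15.35
tool_pos: [0.5046, 0.0187, 0.1711]
ee_rot: [0.199, 1.57, 0.191]
wrist_force: [0.2, 0.9, -1.4]
width: 0.0609
```

```bash
python3 - <<'E'
from h import *
from bench import robot
import cv2
o=robot.get_obs();print(o['tool_pos'],o['width'],o['wrist_force'],o['time'])
s=robot.snapshot("wrist");np.save("P6.npy",s["pose"])
a=cv2.resize(s["image"][:,:,::-1],(480,300),interpolation=cv2.INTER_AREA)
b=robot.snapshot("side")["image"][:,:,::-1]
cv2.imwrite("pics/side6.png",b)
b=cv2.resize(b[130:250,255:385],(325,300),interpolation=cv2.INTER_CUBIC);cv2.imwrite("pics/w6.png",np.hstack([a,b]))
E
```

```text
[0.50458606 0.01874043 0.17112507] 0.06087202577782372 [ 0.20721251  0.89671134 -1.40387356] 15.35
```

View pics/w6.png

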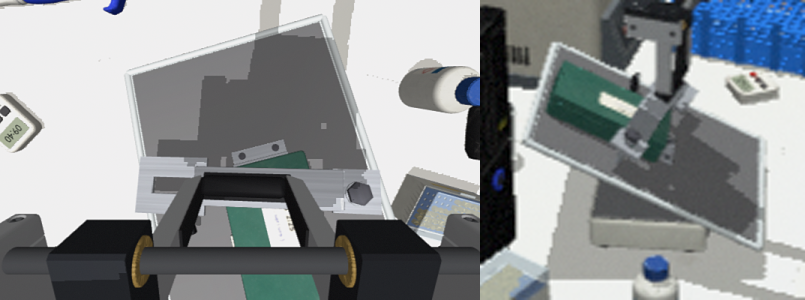

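Nine pictures viewed. The strap is lifted in the jaws: slotted foot at left (170,182), hole foot under the bolt head at (360,193). The box is in place. I'll find the slot outline numerically to get the strap's pitch and roll.

```bash
python3 - <<'E'
from h import *
from bench import robot
import cv2
from scipy.optimize import least_squares
s=robot.snapshot("wrist");P=s["pose"];np.save("P6.npy",P)
g=cv2.cvtColor(s["image"],cv2.COLOR_RGB2GRAY);cv2.imwrite("pics/w6g.png",g)
for v in range(204,296,4):print(v,' '.join("%3d"%x for x in g[v,176:300:4]))
E
```

```text
204 239 240 229 220 234 133 132 133 136  91  92  91  92  91  90  90  92  91  91  91  93  91  90  92  92  92  91  90  90  92  90
208 239 240 219 228 208 131 133 131 130  89  86  87  87  87  86  84  88  88  90  89  91  89  89  91  90  90  91  91  92  91  90
212 240 239 214 186 187 189 188 189 188 189 187 187 187 186 187 187 187 190 133 135 136 135 135 136 136  95  91  91  91  90 137
216 239 239 217 191 193 191 192 191 193 193 192 193 193 194 193 191 190 192 137 137 136 136 191 190 190  88  92  93  91  89 137
220 239 239 241 192 193 193 192 190 190 190 189 189 187 186 185 184 184 183 185 128 130 173 181 182 182  78  92  92  91  91 138
224 239 239 241 192 191 192 191 191 191 190 190 188 188 187 186 186 184 184 185 149 136 127 140 140 140 141 140 143 143 143 141
228 239 239 242 184 184 183 183 182 181 181 181 180 180 180 179 179 179 179 180 179 179 127 134 131 135 136 137 136 136 137 136
232 240 239 229 189 189 187 187 187 186 185 187 187 187 187 187 187 186 187 187 186 186 131 142 142  35  26  27  27  26  27  25
236 239 239 220 185 185 185 186 174 105 109 129 129 153 151 177 175 190 195 
[... 1143 characters left out ...]
  97  97  97  73  18  15  16  75 194 193 193 193 194 194 194
276 239 220 186 186 187 187 187 188 190 190 190 190 161  97  97  97  97  97  97  17  14  16  14 197 141 139 138 136 136 135 136
280 239 203 187 186 186 186 186 187 185 186 184 188  95  97  96  98  97  96  87  15  13  17   6 195 123 139 138 139 139 140 139
284 239 240 233 233 221 193 189 179 180 184 184 119  96  97  96  97  97  99  39  14  13  15  75 193 107 140 139 139 138 138 139
288 239 239 239 239 239 213 238 166 147 138 139  96  97  97  96  97  97  92  17  16  16  15  96 143 140 139 138 140 139 140 139
292 213 213 212 213 212 190 240 180 191 139  96  96  97  97  96  96  99  56  16  14  14   6  93 130 139 139 139 139 138 139 139
```

```bash
cat > fit.py <<'E'
from h import *
from scipy.optimize import least_squares
P=np.load("P6.npy")
obs=[((213,-28,5),(187,211)),((213,28,5),(182,283)),((195,-8,5),(205,236)),((195,8,5),(204,258))]
rib=strap(np.radians(16.4),np.array((97,0,65))/1e3)+np.array([.5046,.0187,.1711])-np.array([.5175,.0219,.1436])
ph=np.radians(16.4);ex=-np.cos(ph)*Y-np.sin(ph)*X;R0=np.c_[ex,np.cross(N,ex),N]
def res(v,full=False):
    R=Ro.from_rotvec(v[:3]).as_matrix()@R0;c=rib+v[3:6]
    W=lambda q:c+R@((np.array(q)-[97,0,65])/1e3)
    if full:return R,W
    return np.r_[np.ravel([np.array(proj(P,W(q)))-o for q,o in obs])/1.5,v[3:6]/.002]
s=least_squares(res,np.zeros(6));R,W=res(s.x,True)
print(s.cost,res(s.x).round(1),s.x[3:])
for q in((0,0,0),(176,0,0),(204,28,0),(204,-28,0),(148,28,0)):print(q,(todeck(W(q))*1e3).round(1))
print("deckrel angles",np.degrees((D.T@R)).round(1)[2], "slope ex",R[2,0],"ey",R[2,1])
E
python3 fit.py
```

```text
1.4830494981222064 [-0.7 -0.4 -0.6  0.4  0.9  0.3  0.7 -0.3  0.  -0.5 -0.1] [ 9.73910819e-05 -9.63103751e-04 -1.84898308e-04]
(0, 0, 0) [ -3.7 176.3  30.4]
(176, 0, 0) [-51.3   6.9  30.6]
(204, 28, 0) [-31.9 -27.6  29.5]
(204, -28, 0) [-85.8 -12.5  31.7]
(148, 28, 0) [-16.8  26.3  29.5]
deckrel angles [ 0.1 -2.2 57.3] slope ex -0.11744452414743711 ey 0.38711023240440107
```

The fit says the strap is lifted parallel to the deck by 30 mm, so the slot has 5 mm over the wing. It did not level itself in the jaws. I'll swing to 12°, then lift further so the bolt head tilts the slot end up.

>>> carry_out(targets=[[1, -0.16, 0, 0.33, -2], [1, -0.16, 0, 0.33, -2], [1, -0.3, -0.04, -0.14, 0], [1, -0.3, -0.04, -0.14, 0], [1, 0, 0, 0, 0]])

```text
time: 16.0
tool_pos: [0.5077, 0.0188, 0.1784]
ee_rot: [2.38, 1.568, 2.441]
wrist_force: [2.4, 5.0, -7.1]
width: 0.0603
```

>>> carry_out(targets=[[1, -0.25, -0.03, -0.12, 0], [1, 0, 0, 0, 0], [1, 0, 0, 0, 0]])

```text
time: 16.3
tool_pos: [0.5063, 0.0194, 0.1804]
ee_rot: [2.193, 1.566, 2.255]
wrist_force: [2.1, 6.0, -9.3]
width: 0.0602
```

```bash
cat > asc.py <<'E'
from h import *
from bench import robot
import cv2,sys
s=robot.snapshot("wrist");np.save("P6.npy",s["pose"]);o=robot.get_obs();print(o['tool_pos'],o['wrist_force'],o['time'])
g=cv2.cvtColor(s["image"],cv2.COLOR_RGB2GRAY)
m=lambda x:'#' if 170<x<202 else ('.' if x<115 else ('o' if x<170 else ' '))
a,b,c,d=map(int,sys.argv[1:])
for v in range(a,b,3):print(v,''.join(m(x) for x in g[v,c:d:2]))
E
python3 asc.py 195 300 150 260
```

```text
[0.50636785 0.01939792 0.180435  ] [ 1.7688225   6.24758497 -8.71515316] 16.35
195                      # ooooooo.........................
198                      # #ooooooo........................
201                      ###ooooooo........................
204                      ###ooooooo........................
207                 ################################ oooooo
210                 #################################oooooo
213                 ################################ooooooo
216                 ################################ooooooo
219                 ################################ooooooo
222                #################################ooooooo
225                ###################################ooooo
228                ###################################ooooo
231                ############### ##  ###################o
234                ##########.ooo................ooooo####o
237                ##########.ooo.....................##o..
240               ##########o.ooo..........................
243               ##########o.oo...........................
2
[... 378 characters left out ...]
##########################o.............
267              ############################..............
270              ###########################...............
273              ##########################................
276             ##########################.................
279             #########################..................
282                          #o ooo#####o..................
285                           o ooooooo....................
288                           o ooooooo....................
291                           # #ooooo.....................
294 ........................... #oooo......................
297 ...........................# ooo.......................
```

```bash
sed -i 's/^obs=.*/obs=[((213,-28,5),(182.5,206)),((213,28,5),(174,281)),((195,-8,5),(200.5,232.5)),((195,8,5),(197.5,256))]/; s/\[.5046,.0187,.1711\]/[.5064,.0194,.1804]/' fit.py; python3 fit.py; python3 - <<'E'
from h import *
from bench import robot
print(need(robot.get_obs(),(.5,0,.2),105.4))
E
```

```text
1.8326502047298656 [-0.7  0.2 -0.8 -0.2  0.6  0.7  1.  -0.7  0.  -0.2  0.1] [ 2.36823690e-05 -4.91967724e-04  1.33428776e-04]
(0, 0, 0) [  0.3 176.3  36.4]
(176, 0, 0) [-42.2   5.5  39.7]
(204, 28, 0) [-21.8 -28.4  39.6]
(204, -28, 0) [-76.2 -14.9  40.8]
(148, 28, 0) [-8.3 25.9 38.6]
deckrel angles [ 1.1 -1.2 57.3] slope ex -0.08912662018182729 ey 0.4058671438836259
(array([-1.96, -1.89, -0.76]), np.float64(93.6), np.float64(-11.822675418373137))
```

>>> carry_out(targets=[[1, -0.17, 0, 0.35, -2], [1, -0.17, 0, 0.35, -2], [1, -0.17, -0.01, 0.35, -2], [1, 0, 0, 0, 0]])

```text
time: 16.75
tool_pos: [0.5164, 0.0198, 0.1851]
ee_rot: [2.506, 1.565, 2.674]
wrist_force: [1.5, 4.2, -10.7]
width: 0.0598
```

>>> carry_out(targets=[[1, -0.17, -0.02, 0.35, -2], [1, -0.17, -0.02, 0.35, -2], [1, -0.17, -0.03, 0.35, -1.8], [1, 0, 0, 0, 0], [1, 0, 0, 0, 0]])

```text
time: 17.25
tool_pos: [0.5265, 0.0214, 0.1892]
ee_rot: [2.444, 1.564, 2.713]
wrist_force: [1.1, 5.2, -12.2]
width: 0.0599
```

```bash
python3 asc.py 195 310 150 270
```

```text
[0.52647997 0.02135858 0.18921478] [  0.21517936   6.26460539 -12.75606995] 17.3
195                      #o oo..................................
198                      #o oo..................................
201                      ## oo..................................
204             #############               # ###ooooo..........
207                      ## ###########################oooooooo.
210            ##################  #               #   #ooooooo.
213            # ## # #################################ooooooo..
216            ##############                          ooooooo..
219            #####################    # ############oooo...o..
222            ########################################ooooooooo
225            ########################################ooooooooo
228            ##       ####                          oooooooooo
231           ###########.oo..............oooooooo##   oooooooo.
234           ###########.oo.......................#  #ooooooo..
237           ########  o.#o.......................##  oo.......
240           #         o.oo................
[... 815 characters left out ...]
        #  ###### ###      o.....................o
282                   o #oooooooooooooooo......................o
285                   o #ooooooooooooooo......................oo
288                   o #oooooooooooooo.......................oo
291                   o oooooooooooooo.......................ooo
294 ...........................oooooo........................ooo
297 ...........................ooooo........................oooo
300 ...........................oooo.........................oooo
303 ............................oo.........................ooooo
306 ............................o..........................ooooo
309 ............................o.........................oooooo
```

```bash
sed -i 's/^obs=.*/obs=[((213,-28,5),(174,203)),((213,28,5),(165.5,279)),((195,-8,5),(192,229.5)),((195,8,5),(188.5,252.5))]/; s/\[.5064,.0194,.1804\]/[.5265,.0214,.1892]/' fit.py; python3 fit.py
```

```text
3.6743824610404743 [-1.1 -0.3 -1.2 -0.2  0.9  0.7  1.7 -0.1  0.1 -0.6 -0.1] [ 0.00017879 -0.0012025  -0.0001135 ]
(0, 0, 0) [  2.2 176.8  38.7]
(176, 0, 0) [-8.3  1.1 36.2]
(204, 28, 0) [ 17.9 -28.5  34.2]
(204, -28, 0) [-37.9 -25.2  37.4]
(148, 28, 0) [21.3 27.4 35. ]
deckrel angles [-0.8 -3.3 57.2] slope ex -0.038652710402815156 ey 0.3851901417478209
```

>>> carry_out(targets=[[1, -0.08, -0.05, 0.2, -1.5], [1, -0.07, -0.05, 0.18, -1.5], [1, 0, 0, 0, 0], [1, 0, 0, 0, 0]])

```text
time: 17.7
tool_pos: [0.5307, 0.0219, 0.19]
ee_rot: [2.275, 1.564, 2.595]
wrist_force: [2.6, 6.9, -15.0]
width: 0.0598
```

```bash
python3 asc.py 195 295 150 270
```

```text
[0.53068353 0.02193446 0.18993162] [  2.21281388   6.09622367 -15.15658644] 17.75
195                      o #o...................................
198                      o oo...................................
201                     #o oo...................................
204            #############                ###ooooo............
207            #         ### ##########################ooooooo..
210            #################                    #   oooooo..
213               # ####################################oooooo..
216           ###############                          ooooooo..
219           ####################    ### ############ #oo..oo..
222           #########################################ooooooooo
225           #########################################ooooooooo
228           ###       ##                             oooooooo.
231           ##########o...............oooooo#o###    oooooooo.
234           ##########o.........................o   oooooooo..
237           ######   #.oo...........o...........o    o........
240          ##        #.o..........o## ...
[... 491 characters left out ...]
############                   #..................
267         ###                              ...................
270         ##########                      ....................
273         #################              o....................
276        ######                         o.....................
279                ## ###########        o.....................o
282                #o ooooooooooooooooooo......................o
285                #  oooooooooooooooooo......................oo
288                o #ooooooooooooooooo.......................oo
291                o #oooooooooooooooo.......................ooo
294 ...........................oooooo........................ooo
```

```bash
sed -i 's/^obs=.*/obs=[((213,-28,5),(172.5,203)),((213,28,5),(163.5,279)),((195,-8,5),(191,229.5)),((195,8,5),(188,252.5))]/; s/\[.5265,.0214,.1892\]/[.5307,.0219,.1899]/' fit.py; cat >> fit.py <<'E'
f=lambda p:np.round(proj(P,p))
for n in(19,25):
  for y in(16,0,-16):print("wing",n,y,f(fromdeck((-.0013,y/1e3,n/1e3))))
for q in((157,-8,5),(195,-8,5),(157,8,5),(195,8,5)):print("slot",q,f(W(q)))
E
python3 fit.py; python3 - <<'E'
import sys;sys.path.insert(0,'.')
from h import *
from bench import robot
print(need(robot.get_obs(),(.5,0,.2),105.4))
E
```

```text
2.371938551072414 [-0.9 -0.4 -0.9 -0.1  0.8  0.7  1.2 -0.1  0.1 -0.5 -0.1] [ 0.0001846  -0.00103763 -0.0001529 ]
(0, 0, 0) [  2.1 177.2  38.7]
(176, 0, 0) [-0.4  1.2 33.9]
(204, 28, 0) [ 27.1 -27.1  31.6]
(204, -28, 0) [-28.8 -26.4  34.7]
(148, 28, 0) [27.9 28.9 33.2]
deckrel angles [-1.6 -3.1 57.2] slope ex -0.03072143935802713 ey 0.3893485290918674
wing 19 16 [243. 244.]
wing 19 0 [223. 243.]
wing 19 -16 [202. 242.]
wing 25 16 [241. 243.]
wing 25 0 [221. 242.]
wing 25 -16 [200. 242.]
slot (157, -8, 5) [243. 234.]
slot (195, -8, 5) [192. 231.]
slot (157, 8, 5) [241. 255.]
slot (195, 8, 5) [190. 252.]
(array([-1.  , -1.11, -3.61]), np.float64(108.4), np.float64(2.9598632708948003))
```

The white dot on the wing shows through the slot, and the fit puts the slot centre within 2 mm of the stud. I'll lower along the deck normal.

>>> carry_out(targets=[[1, 0.45, -0.05, 0.21, 0], [1, 0.45, -0.02, 0.21, 0], [1, 0.45, -0.01, 0.21, 0], [1, 0, 0, 0, 0]])

```text
time: 18.15
tool_pos: [0.5382, 0.0209, 0.1802]
ee_rot: [2.933, 1.57, -3.031]
wrist_force: [-1.1, 0.8, -2.9]
width: 0.0596
```

>>> carry_out(targets=[[1, 0.45, -0.01, 0.22, 0], [1, 0, 0, 0, 0]])

```text
time: 18.35
tool_pos: [0.5405, 0.0214, 0.1762]
ee_rot: [-1.327, 1.57, -1.008]
wrist_force: [-1.5, -0.3, -1.9]
width: 0.0601
```

>>> carry_out(targets=[[1, 0.45, -0.01, 0.22, 0], [1, 0, 0, 0, 0]])

```text
time: 18.55
tool_pos: [0.5426, 0.0219, 0.1705]
ee_rot: [-2.818, 1.57, -2.499]
wrist_force: [-0.6, 0.2, -2.1]
width: 0.0595
```

>>> carry_out(targets=[[1, 0.4, 0, 0.15, 0], [1, 0, 0, 0, 0]])

```text
time: 18.75
tool_pos: [0.5442, 0.0225, 0.1666]
ee_rot: [-2.774, 1.57, -2.455]
wrist_force: [-0.4, -0.2, -2.6]
width: 0.0598
```

>>> carry_out(targets=[[1, 0.4, 0, 0.12, 0], [1, 0, 0, 0, 0]])

```text
time: 18.95
tool_pos: [0.5453, 0.0228, 0.164]
ee_rot: [-1.15, 1.57, -0.831]
wrist_force: [-3.5, 0.8, 1.4]
width: 0.0595
```

>>> carry_out(targets=[[1, 0.3, 0, 0.08, 0], [1, 0, 0, 0, 0]])

```text
time: 19.15
tool_pos: [0.5458, 0.0236, 0.1627]
ee_rot: [-0.368, 1.569, -0.048]
wrist_force: [-6.6, 3.4, 6.0]
width: 0.06
```

```bash
python3 asc.py 195 300 150 270
```

```text
[0.54589595 0.02362565 0.16267625] [-6.49209846  2.61047286  6.5605377 ] 19.2
195                #ooooo..oooo.oooooooooooooooooooooooooooo....
198              #oooo.......................oo...oo...oooo.....
201           #      ###ooooo...................................
204           ###################                ###oooo........
207           ## #         #     # ## ###################ooooo..
210           #######################                 # oooooo..
213                          ###########################oooooo..
216           ###################        #             #oooooo..
219          ####################ooo ooooooooo  oo##### o.......
222          ##################ooooooooooooooooooo######oooooooo
225          ################oooooooooooooooooooooo ###ooooooooo
228          ####### # #####oooooooooooooooooooooo#     ooooooo.
231          ######### o.........................oo    oooooooo.
234          ##########o........### ..............#     oooooo..
237          # #### # #o........ # #.............o###   o.......
240         ####      #........................
[... 552 characters left out ...]
#                              ...................
270       ######## #                        ....................
273       ###################              o....................
276       #######                         o.....................
279          #o oooo#####   #            o.....................o
282          ## ooooooooooooooooooooooooo......................o
285          o  oooooooooooooooooooooooo......................oo
288         #o #ooooooooooooooooooooooo.......................oo
291         #o #oooooooooooooooooooooo.......................ooo
294 ...........................oooooo........................ooo
297 ...........................ooooo........................oooo
```

```bash
sed -i 's/^obs=.*/obs=[((213,-28,5),(171,200.5)),((213,28,5),(162,278)),((195,-8,5),(190,229.5)),((195,8,5),(187.5,251.5))]/; s/\[.5307,.0219,.1899\]/[.5459,.0236,.1627]/' fit.py;python3 fit.py; python3 - <<'E'
from bench import robot
import cv2
a=robot.snapshot("wrist")["image"][180:300,140:340,::-1];b=robot.snapshot("side")["image"][130:240,255:365,::-1]
cv2.imwrite("pics/w7.png",np.hstack([cv2.resize(a,(500,300)),cv2.resize(b,(300,300))]) if 0 else __import__("numpy").hstack([cv2.resize(a,(500,300),interpolation=2),cv2.resize(b,(300,300),interpolation=2)]))
E
```

```text
1.3177229160020991 [-0.7  0.3 -0.8 -0.2  0.8 -0.   0.8 -0.1  0.1 -0.3  0. ] [ 2.18192716e-04 -5.72180986e-04  6.40373378e-05]
(0, 0, 0) [  4.  174.1   6.1]
(176, 0, 0) [ 0.9 -1.8  4.3]
(204, 28, 0) [ 28.3 -30.3   2.4]
(204, -28, 0) [-27.6 -29.3   5.7]
(148, 28, 0) [29.3 25.7  2.9]
deckrel angles [-0.6 -3.4 57.2] slope ex -0.01680984635721268 ey 0.3844052006887018
wing 19 16 [238. 239.]
wing 19 0 [215. 238.]
wing 19 -16 [192. 237.]
wing 25 16 [236. 238.]
wing 25 0 [212. 237.]
wing 25 -16 [189. 236.]
slot (157, -8, 5) [243. 233.]
slot (195, -8, 5) [191. 229.]
slot (157, 8, 5) [241. 255.]
slot (195, 8, 5) [189. 251.]
```

View pics/w7.png

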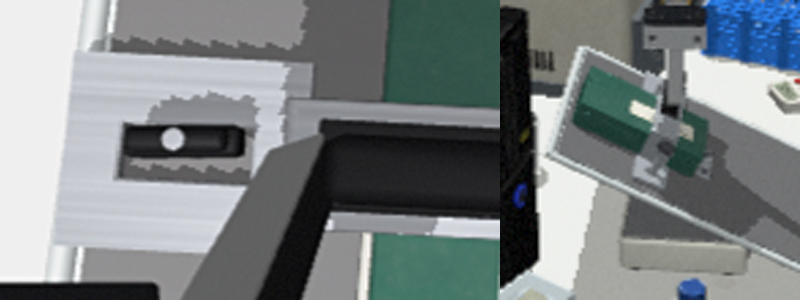

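Ten pictures viewed. The wing stands in the slot (dot at (173,140)) and the slotted foot is almost down. I'll release the strap, let it settle and check its pose.

>>> carry_out(targets=[[0.3, 0, 0, 0, 0], [0.2, 0, 0, 0, 0], [0.15, 0, 0, 0, 0], [0.15, 0, 0, 0, 0], [0.15, -2, 0, 0, 0], [0.15, -3, 0, 0, 0], [0.15, -3, 0, 0, 0], [0.15, 0, 0, 0, 0], [0.15, 0, 0, 0, 0]])

```text
time: 20.2
tool_pos: [0.5464, 0.0232, 0.2408]
ee_rot: [-0.36, 1.569, -0.041]
wrist_force: [0.6, -0.3, 0.1]
width: 0.0796
```

```bash
python3 asc.py 110 240 170 350; python3 - <<'E'
from h import *
from bench import robot
P=np.load("P6.npy")
f=lambda p:np.round(proj(P,p))
for q in((213,-28,5),(213,28,5),(195,-8,5),(195,8,5),(157,-8,5),(157,8,5)):print(q,f(strap(0,np.array(q)/1e3)))
for y in(13.5,0,-13.5):print("wing",f(fromdeck((-.0013,y/1e3,.025))))
E
```

```text
[0.54571486 0.02323151 0.23934679] [-0.49423012 -0.40059103 -0.55905801] 20.25
110                            #oooooooooooooooooooooooooooooooooooooooooooooooooooooooooooooo
113                          # #oooooooooooooooooooooooooooooooooooo.............ooooooooooooo
116                          # ooooooooooooooooooooooooooooooooooooo......................oooo
119                            oooooooooooooooooooooooooooooooooooo.......................oooo
122                          o ooooooooooooooooooooooooooooooooooooo..........................
125                          o oooooooooooooooooooooooooooooooooooo...........................
128                         # #oooooooooooooooooooooooooooooooooooo...........................
131                         # ooooooooooooooooooooooooooooooooooooo...........................
134                         # ooooooooooooooooooooooooooooooooooooo...........................
137                         o ooooooooooooooooooooooooooooooooooooo...........................
140                         # oooooooooooooooooooooooooooooooooooo.....
[... 2658 characters left out ...]
..................oo#####
227                 ##################   #################ooooooooo #...................      
230                 ################################     #.oooooooo #...................      
233                 ########################o############oooooooooo o...................      
236                   o oooooooooooo###o......###########oooooooooo o...................      
239                   o ooooooooooo............oooooooooooooooooooo o...................      
(213, -28, 5) [209. 179.]
(213, 28, 5) [203. 236.]
(195, -8, 5) [226. 200.]
(195, 8, 5) [224. 216.]
(157, -8, 5) [265. 202.]
(157, 8, 5) [264. 218.]
wing [255. 205.]
wing [240. 204.]
wing [225. 204.]
```

The strap is flat and the slot is over the wing: the observed corners lie within about 3 px of the flat-strap prediction. Next I'll squeeze the wing at 30°, then turn it in the grip to 90°.

>>> carry_out(targets=[[0.3, 0, -2.6, 0.3, 0], [0.5, 0, -2.6, 0.3, 0], [0.6, 0, -2.5, 0.3, 0], [0.6, 0, 0, 0, 8], [0.6, 0, 0, 0, 8], [0.6, 0, 0, 0, 8], [0.6, 0, 0, 0, 8], [0.6, 0, 0, 0, 8], [0.6, 0, 0, 0, 8], [0.6, 0, 0, 0, 8], [0.6, 2.5, 0, 0, 7], [0.6, 2.5, 0, 0, 0], [0.6, 2.5, 0, 0, 0], [0.6, 0, 0, 0, 0], [0.6, 0, 0, 0, 0]])

```text
time: 21.75
tool_pos: [0.5777, -0.0469, 0.1639]
ee_rot: [-2.55, 1.567, 2.953]
wrist_force: [-0.1, -0.4, 0.4]
width: 0.0374
```

```bash
python3 - <<'E'
from h import *
from bench import robot
o=robot.get_obs();print(o['tool_pos'],o['width'],o['time'],need(o,(.579,-.0465,.1205),45.4))
E
```

```text
[ 0.57771213 -0.04685604  0.16385488] 0.03742471085606035 21.75 (array([4.34, 0.12, 0.08]), np.float64(45.3), np.float64(-0.10053748398323137))
```

>>> carry_out(targets=[[0.6, 1.5, 0.05, 0, 0], [0.6, 1.5, 0, 0, 0], [0.6, 0.6, 0, 0, 0], [0.6, 0, 0, 0, 0]])

```text
time: 22.15
tool_pos: [0.578, -0.0465, 0.1276]
ee_rot: [-2.526, 1.568, 2.977]
wrist_force: [-0.1, 0.6, 0.1]
width: 0.0376
```

>>> carry_out(targets=[[0.6, 0.6, 0, 0, 0], [0.6, 0, 0, 0, 0], [0.6, 0, 0, 0, 0]])

```text
time: 22.45
tool_pos: [0.5792, -0.0467, 0.1237]
ee_rot: [0.613, 1.57, -0.167]
wrist_force: [0.5, -0.5, -0.2]
width: 0.0374
```

>>> carry_out(targets=[[0.6, 0.25, 0, 0, 0], [0.7, 0, 0, 0, 0], [0.75, 0, 0, 0, 0], [0.8, 0, 0, 0, 0], [0.85, 0, 0, 0, 0], [0.9, 0, 0, 0, 0], [1, 0, 0, 0, 0], [1, 0, 0, 0, 0]])

```text
time: 23.25
tool_pos: [0.5787, -0.0487, 0.1219]
ee_rot: [-0.781, 1.567, -1.563]
wrist_force: [-3.8, -4.2, 3.7]
width: 0.0083
```

>>> carry_out(targets=[[1, 0, 0, 0, -5], [1, 0, 0, 0, -5], [1, 0, 0, 0, -5], [1, 0, 0, 0, -5], [1, 0, 0, 0, 0]])

```text
time: 23.75
tool_pos: [0.5787, -0.0483, 0.1223]
ee_rot: [-1.039, 1.568, -1.47]
wrist_force: [-3.5, -3.7, 4.8]
width: 0.0079
```

>>> carry_out(targets=[[1, 0, 0, 0, -5], [1, 0, 0, 0, -5], [1, 0, 0, 0, -5], [1, 0, 0, 0, -5], [1, 0, 0, 0, 0]])

```text
time: 24.25
tool_pos: [0.5786, -0.0482, 0.1228]
ee_rot: [-1.321, 1.568, -1.402]
wrist_force: [-4.3, -2.6, 6.8]
width: 0.0076
```

>>> carry_out(targets=[[1, 0, 0, 0, -5], [1, 0, 0, 0, -5], [1, 0, 0, 0, -5], [1, 0, 0, 0, -5], [1, 0, 0, 0, -3], [1, 0, 0, 0, 0]])

```text
time: 24.85
tool_pos: [0.5786, -0.048, 0.1232]
ee_rot: [-1.657, 1.568, -1.338]
wrist_force: [-5.4, -2.5, 7.1]
width: 0.0068
```

>>> carry_out(targets=[[0.8, 0, 0, 0, 0], [0.75, 0, 0, 0, 0], [0.75, 0, 0, 0, 0], [0.75, -3, 0, 0, 0], [0.75, -4, 0, 0, 0], [0.75, -4, 0, 0, 0], [0.75, 0, -3, -4, 0], [0.75, 0, 0, -3, 0], [0.75, 0, 0, 0, 0], [0.75, 0, 0, 0, 0]])

```text
time: 25.85
tool_pos: [0.5221, -0.0969, 0.2308]
ee_rot: [0.365, 1.57, 0.684]
wrist_force: [-0.7, -0.5, 0.2]
width: 0.0231
```

```bash
python3 - <<'E'
from h import *
from bench import robot
import cv2
o=robot.get_obs();print(o['tool_pos'],o['wrist_force'],o['time'])
s=robot.snapshot("wrist");P=s["pose"];np.save("P8.npy",P)
u,v=proj(P,stud+.025*N);print(u,v);u,v=int(u),int(v)
x0=max(0,u-150);y0=max(0,v-90);c=s["image"][y0:y0+200,x0:x0+266,::-1];print(x0,y0,c.shape)
cv2.imwrite("pics/w8.png",cv2.resize(c,None,fx=3,fy=3,interpolation=2))
E
```

```text
[ 0.52209294 -0.09691301  0.23084029] [-0.67153654 -0.54741457  0.24586023] 25.85
356.5668620040611 271.67143717541506
206 181 (200, 266, 3)
```

View pics/w8.png

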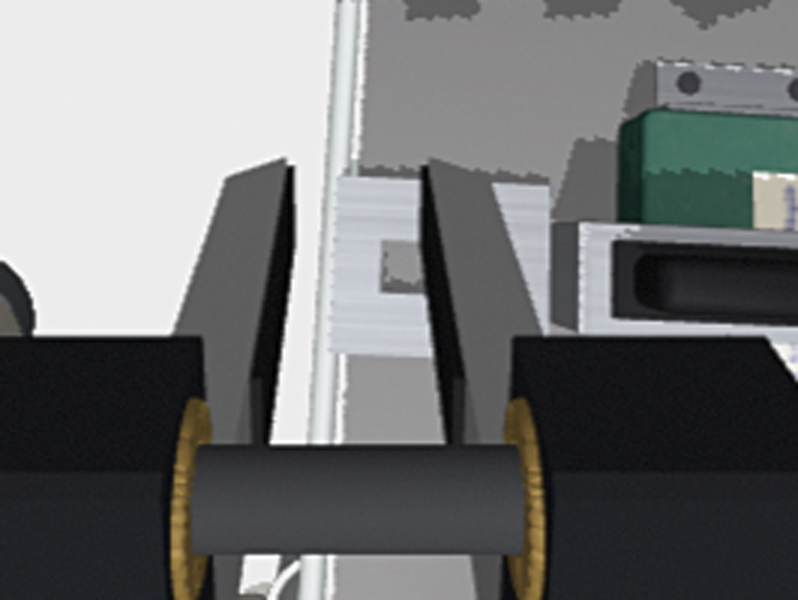

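Eleven pictures viewed. The finger hides the wing. The slot end at (400,267) shows bare deck, so the wing has left the line. I'll back off downhill for the last view.

>>> carry_out(targets=[[0.75, -1, 0, -4, 0], [0.75, 0, 0, -4, 0], [0.75, 0, 0, -2, 0], [0.75, 0, 0, 0, 0], [0.75, 0, 0, 0, 0]])

```text
time: 26.4
tool_pos: [0.4281, -0.1281, 0.2408]
ee_rot: [0.152, 1.57, 0.472]
wrist_force: [-0.6, 0.4, 0.4]
width: 0.0236
```

```bash
python3 - <<'E'
from h import *
from bench import robot
import cv2
s=robot.snapshot("wrist");P=s["pose"];np.save("P8.npy",P)
u,v=proj(P,stud+.025*N);print(u,v);u,v=int(u),int(v)
x0=max(0,u-70);y0=max(0,v-60);c=s["image"][y0:y0+120,x0:x0+150,::-1];print(x0,y0,c.shape)
cv2.imwrite("pics/w9.png",cv2.resize(c,None,fx=5,fy=5,interpolation=2))
f=lambda q:((np.array(proj(P,strap(0,np.array(q)/1e3)))-[x0,y0])*5).round(0)
for q in((205,-28,5),(205,28,5),(195,-8,5),(195,8,5),(157,-8,5),(157,8,5),(176,0,25)):print(q,f(q))
E
```

```text
353.2788389775733 353.7118729896729
283 293 (107, 150, 3)
(205, -28, 5) [215. 139.]
(205, 28, 5) [204. 411.]
(195, -8, 5) [257. 237.]
(195, 8, 5) [254. 314.]
(157, -8, 5) [429. 244.]
(157, 8, 5) [428. 322.]
(176, 0, 25) [351. 304.]
```

View pics/w9.png

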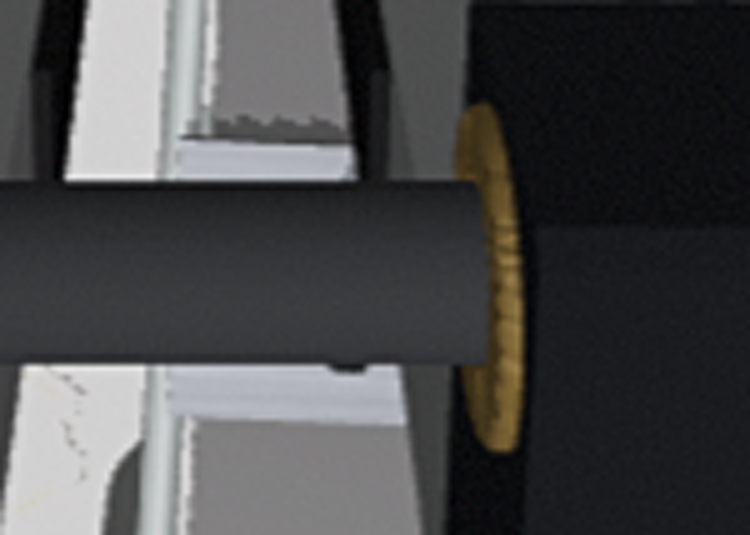

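Twelve pictures viewed, the limit. That step went the wrong way and the gripper hides the middle, but the wing's uphill end at (348,367) reaches past the slot. From here I'll check numerically, from a place uphill.

>>> carry_out(targets=[[0.75, -1, 0, 4, 0], [0.75, 0, 0, 4, 0], [0.75, 0, 0, 4, 0], [0.75, 0, 0, 4, 0], [0.75, 0, 0, 3, 0], [0.75, 0, -2, 0, 0], [0.75, 0, 0, 0, 0], [0.75, 0, 0, 0, 0]])

```text
time: 27.25
tool_pos: [0.6136, -0.088, 0.2502]
ee_rot: [2.447, 1.569, 2.766]
wrist_force: [-0.5, 0.6, 0.0]
width: 0.0234
```

```bash
cat > chk.py <<'E'
from h import *
from bench import robot
import cv2
s=robot.snapshot("wrist");P=s["pose"];np.save("P8.npy",P);print(robot.get_obs()['tool_pos'])
g=cv2.cvtColor(s["image"],cv2.COLOR_RGB2GRAY)
u,v=proj(P,stud+.025*N);print("wing exp",u,v);u,v=int(u),int(v)
m=lambda x:'#' if 170<x<202 else ('@' if x<55 else('.' if x<115 else ('o' if x<170 else ' ')))
for r in range(v-40,v+44,2):print(r,''.join(m(x) for x in g[r,u-60:u+60]))
f=lambda q:np.array(proj(P,strap(0,np.array(q)/1e3))).round(0)
for q in((205,-28,5),(205,28,5),(195,-8,5),(195,8,5),(157,-8,5),(157,8,5)):print(q,f(q))
E
python3 chk.py
```

```text
[ 0.61334453 -0.08794095  0.25091042]
wing exp 379.29340723069373 172.71454621051834
132 ################oooo #ooo##o.......................................................................................@@@@@
134 ################oooo##ooo##o.......................................................................................@@@@@
136 ################oooo##ooo##o.......................................................................................@@@@@
138 ###############ooooo##ooo##o.......................................................................................@@@@@
140 ###############ooooo##ooo##o.......................................................................................@@@@@
142 ###############ooooo##ooo#oo.......................................................................................@@@@@
144 ###############ooooo##ooo#o........................................................................................@@@@@
146 ###############oooooooooooooooooooooooooooo........................................................................@@@@@
148 ###########
[... 3683 characters left out ...]
ooooooooooooooooooooooooooooooooooooooooooooo.@....
208             ##     ##  #ooooooooooooooooooooooooooooooooooooooooooooooooooooooooooooooooooooooooooooooooooooooooo..@....
210             ##     ##  #oooooooooooooooooooooooooooooooooooooooooooooooooooooooooooooooooooooooooooooooooooooooooo.@....
212             #      ##  #oooooooooooooooooooooooooooooooooooooooooooooooooooooooooooooooooooooooooooooooooooooooooo.@....
214             #      ##  #oooooooooooooooooooooooooooooooooooooooooooooooooooooooooooooooooooooooooooooooooooooooooo.@....
(205, -28, 5) [347. 149.]
(205, 28, 5) [345. 205.]
(195, -8, 5) [356. 169.]
(195, 8, 5) [356. 185.]
(157, -8, 5) [395. 171.]
(157, 8, 5) [395. 187.]
```

The numeric check shows the wing upright across the slot (rows 155–189, within about 2° of the deck's x axis). The foot's edges are on the predicted rows 149 and 205, so it lies flat. The robot is clear, so I'm handing in.

```bash
python3 -c "
from bench import robot
print(robot.get_obs()['wrist_force'],robot.close_job())"
```

```text
the job is handed in; nothing more can be done
[ 0.5530848  -0.58954107  0.5848006 ] None
```

I handed in the job at about 27 s. The strap lies flat across the box with its slot over the stud, and the wing is turned across the slot. The tool reports no verdict, so this rests on my own measurements.

**What I did:** I squeezed the wing into line with the pivot bolt. I then pushed the strap along the deck to about 16° off the line. From there I gripped the rib lengthwise, lifted, swung and lowered the slot over the wing. Last, I gripped the wing and turned it to lock.

**Last checks:**
- **Wing:** within about 2° of straight across the slot.
- **Strap:** foot edges on the rows predicted for a flat strap, slot centre about 2 mm from the stud.
- **Robot:** nothing touched; the wrist force read about zero.
- **Box:** still within about 2 mm of its start when I measured it after the push. I did not measure it again after the swing, but it looked in place in later pictures.

**What disagreed or failed:**
- **Finger length:** the fingers end about 23 mm short of the reported TCP. My first squeeze closed on air because of this, and a gentle touch gave the correction.
- **Finger on the foot:** before the push, a finger briefly stood on the strap's foot, because one move was speed-limited and stopped short.
- **Pictures:** my last two (numbers 11 and 12, the limit) had the gripper in front of the wing. The final wing and strap check was therefore done on image values, not by eye.

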